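Clear and open the spring-hooded centrifuge

TASK

The timer has been left on top of the bench centrifuge: lift it off and stand it gently upright on the table. Then swing the centrifuge's hood up (it has a bar to take it by, under its brow), past the point where its spring changes sides, and ease it right back onto its stop so that it stays open by itself, without ever letting it snap open or shut. Leave the little bottles beside the machine standing where they are.

Things in the scene. Friction and masses are not known exactly. Their poses are not given: they have to be found in the camera images.
- centrifuge: bench centrifuge, fixed: grey case, white bowl, 150 (x) x 200 (y) x 93 mm high, tension spring on its +y flank out to 112 mm from the middle; origin at the centre of its underside, z up, front (display, hood bar) faces its own -x. A fixed shelf hangs 0.49 m above the table from x = 0.62 m on: keep lifts low there, or lean the gripper's body 20 degrees towards the robot
- hood (a joint): angle of the blue hood (0.25 to 0.5 kg): 0 shut, grows as its front swings up and back, stop at 1.75 rad. Over-centre spring: pushes shut below about 1.0 rad (varies with the mass), open above. At the bar: about 12 N upward at 0, nothing near 1.0, about 10 N of drag to open near the stop. Let go between, it snaps over at 2 to 4 rad/s; let go within 0.1 rad of the stop it settles there
- hood_hinge (a point): point in the middle of the hinge line, fixed on the machine at (65, 0, 100) mm of its frame; does not turn with the hood
- hood_bar (a point): middle of the round steel bar that lifts the hood, 12 mm diameter, 104 mm long along the machine's y, held at both ends; turns with the hood. Shut, it lies 170 mm in front of and 12 mm below the hinge line, 88 mm above the table, 45 mm in front of the hood's front wall, 30 mm in front of the case. It can turn between finger pads as the hood swings
- timer: kitchen timer, 0.11 kg: white round foot 64 mm across, 19 mm high, under a red ribbed knob 34 mm across, 20 to 39 mm high, to be gripped from above with the tips kept above the foot; knob does not turn. Origin at the centre of its underside, z up. Starts loose on the hood's flat top, 130 mm above the table. The table 0.25 to 0.31 m to either side of the machine is free
- dropper: amber dropper bottle 33 x 34 x 102 mm, loose, standing beside the machine on its own +y side; origin at the centre of its underside, z up
- bottle: white buffer bottle with red cap 26 x 27 x 67 mm, loose, standing beside the machine on its own -y side; origin at the centre of its underside, z up
- hood_brow (a point): middle of the front edge of the hood's 6 mm top plate, which juts forward as a brow; turns with the hood. Shut, this edge ends 20 mm behind the bar's axis, underside 36 mm above it: no room for a finger behind the bar from straight above, but there is from a tilt of 28 to 45 degrees (fingers pointing down and towards the machine), opened to about 30 mm
Things that resemble listed ones, but are neither listed nor needed, are in the scene too. What is meant by the timer is not black, and is the smaller of those in its own colour.

How it is judged:
By the outcome, as a careful person would: the job done as asked, in the order asked, and still so for the second after the job is handed in, with the robot touching nothing.
It also fails if it takes over 61 s, if anything falls off the work surface, if the arm or the gripper's body presses on something with over 40 N, if the wrist force passes 120 N, or if a joint passes its speed limit or range.

ROBOT

A 6-joint arm with a two-finger parallel gripper is mounted at the origin on a cart in front of the work surface, level with it; the furniture and walls round the work are solid. World frame = base frame: x ahead of the robot, y to its left, z up, the work surface at z = 0. Lengths are in mm, angles in rad, forces in N, time in s.
With the tool pointing down it reaches from about 400 to 925 mm from the base axis. Payload 12.5 kg.
Tool frame: the origin (TCP) lies at the centre of the arm's flange, where the gripper is bolted on; the fingertips stand 190 mm ahead of it and the grasp point (between the pads) lies 171 mm ahead of it; z points along the fingers, y is the line along which they close (so a half turn about z gives the same grasp; the last joint's range is limited). The gripper opens to 95 mm and grips with 3 to 60 N. Pads are 20 mm wide; open, the fingers measure 119 mm over their backs; the gripper's body (75 mm by 180 mm) begins 59 mm behind the grasp point.
Start: joints at [1.171, 0.491, 1.559, -0, 1.092, -0.106], TCP at [180.971, 598.226, 404.761] pointing down, gripper open.
Joint ranges: [-3.1, 3.1], [-0.84, 2.19], [0.05, 2.79], [-1.13, 4.28], [0.06, 2.93], [-2.69, 2.69]. Speed limits (rad/s): [2.22, 2.22, 2.79, 3.14, 3.14, 3.14].

INTERFACE

Orientations are given as [roll, pitch, yaw] about the fixed x, y, z axes, in that order (R = Rz(yaw) Ry(pitch) Rx(roll)).
In Python, from cell import env, read_camera, search_frame, cut_out gives the robot as it stands. The module is installed in compiled form; this text tells all that it offers.
- The arm moves only by the tool move_arm, never from a script. Its argument "commands" is a list of rows, each a list of 3 entries, a list of its own where there are three numbers: the shift along the world's x, y, z normalised to -1 to 1, where 1 is 0.03 m, then the turn about the world's z normalised to -1 to 1, where 1 is 0.08 rad, then the opening, from -1 (shut) to 1 (fully open), so that 0 is half open. A call has 1 to 20 rows; each row shifts and turns the commanded pose from where the row before left it; what a row does not reach is not made up. A row lasts 1/12 s, in which the tool goes at most 41.7 mm and 7.16 degrees, less where a joint would pass 70% of its speed; a pose out of reach is approached as far as the arm can. A call with a number of a shift or a turn outside -1 to 1 is refused whole. A call with a gripper value outside its range is refused whole. The fingers move at their own pace and stop on an object; the grip force is fixed at half the most. Time passes only in rows, so rows that do not move let the fingers close. It gives the time, the measured TCP pose, the force, the opening and the grip force at its end, in the units of the state.
- env.state(): the state, without advancing time (a new reading comes with each control period).
- read_camera(name): name is "scene" or "top" or "wrist"; returns a dict with "image" (384x512x3 uint8, red, green, blue), "fx", "fy", "cx", "cy" (pixels), "rvec" (rotation vector, rad) and "tvec" (3), from world to camera coordinates, as OpenCV has them. Camera axes: x right, y down, z forward; pixel columns grow to the right and rows downward; lengths in mm; the calibration is good to about 2 mm. The wrist camera is an equidistant fisheye: a pixel r from the principal point sees the ray r / f radians off the axis. A picture is of the moment at which its call begins. There is no depth.
- env.job_done(): hands the job in; it is judged then, once.
Trained networks look in a picture, given as the dict that the camera call returned (one of the last four; its "shot" number tells which), for a name from the list of things; names that differ only in an ending like _2 or _b are one class to them, and where a whole thing is asked for, a point or a joint stands for the part that bears it (a point fixed in the world has none). Each returns a list of dicts, best first, with "confidence" (0 to 1); they miss things now and then, are a little off and sometimes report something else, mostly with a low value. They report only what shows in the picture. A call takes as long as a camera call. They do not tell look-alikes from the thing itself.
- search_frame(thing, picture): "at" ([column, row] in pixels, amid what is visible of it).
- cut_out(thing, picture): "region" (384x512 bool, what is visible of it) and "at" ([column, row] in pixels, amid what is visible of it).
The state is a dict: "t": time; "joints": joint angles; "qvel": joint speeds; "tau": joint torques, N m; "eef_pos": TCP position; "tcp_rot": TCP orientation; "ft_force": force on the tool from outside, world axes, zero at the start; "moment": the same for the moment, N m; "opening": opening from 0.0 (shut) to 1.0 (fully open); "grip_force": force on a finger pad.
Only numpy, scipy, OpenCV 4.12 (cv2) and the standard library are available. Lean on these libraries where they do the work, as an engineer would, in place of code of your own. Each camera call takes 0.05 s, during which the arm holds its last target. There are 200 camera calls.

## Working session

There is one attempt and no reset: what is moved stays moved. The work goes in short steps, Python scripts to look and compute and a tool call to move; the robot and the scene stay as the last step left them, time stands still between calls to the robot, and variables do not carry over. Pictures are saved under pics/ and viewed, at most 10 in all, crops included, and the job is handed in when it is done.

Besides the shell and the picture viewer there is one more tool, called after "Call:" by a JSON object that holds its "fn" and its "kwargs". move_arm: Moves the arm, as the interface text tells. Its arguments: {"type":"object","properties":{"commands":{"type":"array","items":{"type":"array"}}},"required":["commands"]}

```bash
mkdir -p pics; cat > h.py <<'E'
import numpy as np, cv2
from cell import env, read_camera, search_frame, cut_out
np.set_printoptions(precision=3, suppress=True)
def cam(p):
    R=cv2.Rodrigues(np.array(p["rvec"],float))[0]; t=np.array(p["tvec"],float).ravel()
    return R,t
def ray(p,uv,fish=False):
    R,t=cam(p); x=(uv[0]-p["cx"])/p["fx"]; y=(uv[1]-p["cy"])/p["fy"]
    if fish:
        r=np.hypot(x,y); d=np.array([x/r*np.sin(r),y/r*np.sin(r),np.cos(r)]) if r>0 else np.array([0,0,1.])
    else: d=np.array([x,y,1.])
    return -R.T@t, R.T@d/np.linalg.norm(d)
def at_z(p,uv,z,fish=False):
    c,d=ray(p,uv,fish); return c+d*(z-c[2])/d[2]
def proj(p,X):
    R,t=cam(p); c=R@np.array(X,float)+t
    return np.array([p["cx"]+p["fx"]*c[0]/c[2],p["cy"]+p["fy"]*c[1]/c[2]])
def tri(rs):
    A=np.zeros((3,3));b=np.zeros(3)
    for c,d in rs:
        M=np.eye(3)-np.outer(d,d);A+=M;b+=M@c
    return np.linalg.solve(A,b)
def save(p,name,crop=None,s=1.5):
    im=p["image"][:,:,::-1]
    if crop: im=im[crop[1]:crop[3],crop[0]:crop[2]]
    cv2.imwrite("pics/"+name,cv2.resize(im,None,fx=s,fy=s,interpolation=cv2.INTER_CUBIC))
E
python3 - <<'E'
from h import *
ps={n:read_camera(n) for n in("scene","top")}
for n,p in ps.items():
    save(p,n+"0.png"); print(n,"cam at",ray(p,(256,192)))
    for th in("centrifuge","timer","hood_bar","hood_hinge","hood_brow","dropper","bottle","hood"):
        try: print(n,th,[(np.round(d["at"],1).tolist(),round(d["confidence"],2)) for d in search_frame(th,p)][:4])
        except Exception as e: print(th,e)
s=env.state(); print(s)
E
```

```text
scene cam at (array([ 197.027, -472.321,  708.151]), array([ 0.405,  0.579, -0.707]))
scene centrifuge [([275.0, 203.7], 0.55)]
scene timer [([200.4, 184.7], 0.85), ([260.6, 302.1], 0.84), ([261.4, 177.6], 0.58)]
scene hood_bar [([272.6, 193.3], 0.77)]
scene hood_hinge [([274.0, 205.9], 0.65)]
scene hood_brow [([271.3, 193.2], 0.57)]
scene dropper [([232.2, 158.4], 0.68)]
scene bottle [([310.9, 262.6], 0.71)]
scene hood [([273.9, 192.6], 0.88)]
top cam at (array([455.783,  74.657, 985.887]), array([ 0.095, -0.012, -0.995]))
top centrifuge [([289.3, 177.3], 0.89)]
top timer [([354.9, 246.2], 0.71), ([270.7, 180.3], 0.6), ([196.9, 223.4], 0.56)]
top hood_bar [([286.8, 182.2], 0.85), ([285.9, 176.8], 0.5)]
top hood_hinge [([284.2, 175.0], 0.85)]
top hood_brow [([287.3, 180.3], 0.96)]
top dropper [([197.0, 180.3], 0.47)]
top bottle [([351.9, 187.7], 0.6)]
top hood [([289.1, 182.2], 0.83)]
{'t': 0.9, 'joints': array([ 1.171,  0.491,  1.559, -0.   ,  1.092, -0.106]), 'qvel': array([ 0.001,  0.001, -0.001, -0.   ,  0.   , -0.   ]), 'tau': array([ -0.001, -61.246, -25.844,   0.069,   0.044,   0.   ]), 'eef_pos': array([180.974, 598.213, 404.753]), 'tcp_rot': array([3.142, 0.   , 2.848]), 'ft_force': array([-0.231, -0.2  ,  0.532]), 'moment': array([ 0.021, -0.013, -0.014]), 'grip_force': 0.0, 'opening': 0.9994303280917866}
```

View pics/scene0.png

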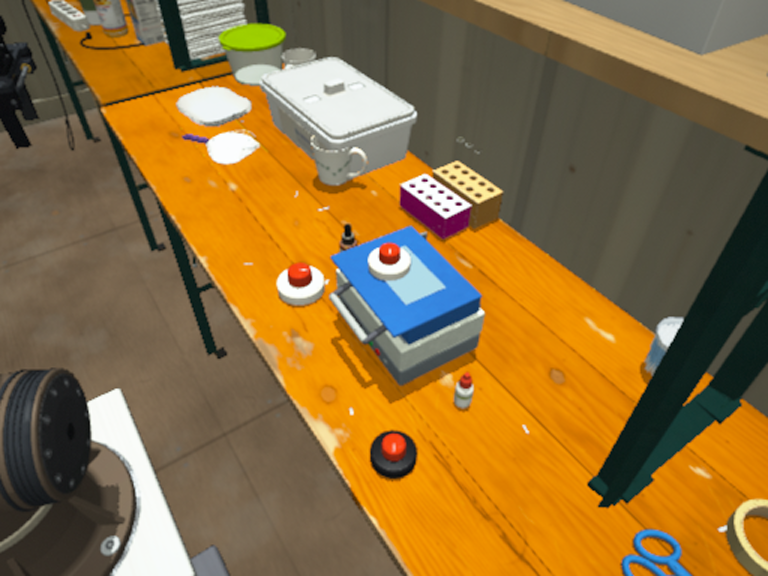

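View pics/top0.png

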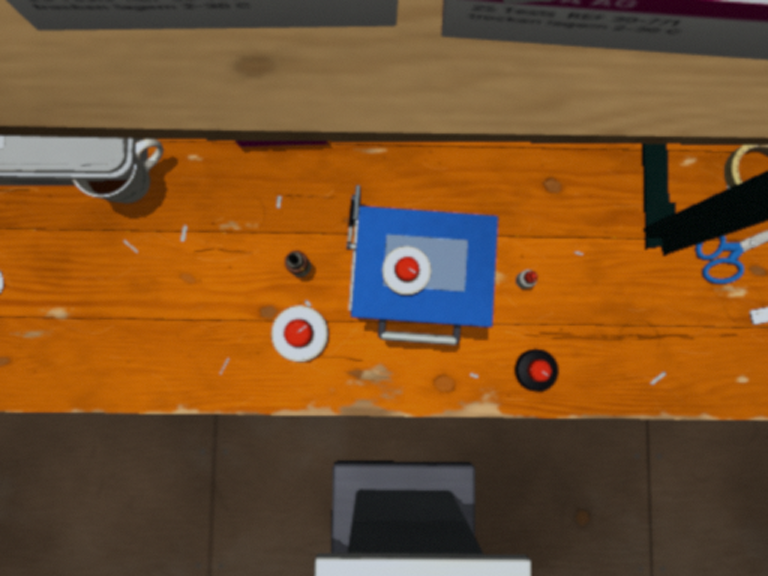

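```bash
python3 - <<'E'
from h import *
ps={n:read_camera(n) for n in("top","scene")}
for n,p in ps.items():
    hsv=cv2.cvtColor(p["image"],cv2.COLOR_RGB2HSV)
    m=((hsv[...,0]>95)&(hsv[...,0]<125)&(hsv[...,1]>60)).astype(np.uint8)
    m=cv2.morphologyEx(m,cv2.MORPH_OPEN,np.ones((3,3)))
    c=max(cv2.findContours(m,cv2.RETR_EXTERNAL,cv2.CHAIN_APPROX_NONE)[0],key=cv2.contourArea)
    h=cv2.convexHull(c); q=cv2.approxPolyDP(h,6,True)[:,0]
    for v in q: print(n,"hood corner",v,at_z(p,v+0.0,130)[:2])
    if n=="top":
        # line fit on sides, at z=130
        W=np.array([at_z(p,v+0.,130)[:2] for v in c[:,0]])
        r=cv2.minAreaRect(W.astype(np.float32)); print("rect",r, cv2.boxPoints(r))
        # white bar pixels: 
    for d in cut_out("hood_bar",p)[:1]:
        ys,xs=np.nonzero(d["region"]); print("hoodpart region",xs.min(),xs.max(),ys.min(),ys.max())
    for d in search_frame("hood_bar",p)[:2]: print("bar",d["at"],at_z(p,d["at"],88))
    for th in("timer",):
        for d in search_frame(th,p): print(th,n,d["at"],at_z(p,d["at"],130+19),at_z(p,d["at"],130+30))
    red=((hsv[...,0]<6)|(hsv[...,0]>174))&(hsv[...,1]>170)&(hsv[...,2]>90)
    k,l,st,ce=cv2.connectedComponentsWithStats(red.astype(np.uint8))
    for i in range(1,k):
        if st[i,4]>60: print(n,"red",ce[i],st[i,4],at_z(p,ce[i],130+32)[:2])
    for th,z in(("dropper",100),("bottle",60)):
        for d in search_frame(th,p)[:2]: print(th,at_z(p,d["at"],z)[:2],d["confidence"])
E
```

```text
top hood corner [239 137] [649.104 100.805]
top hood corner [330 144] [638.045 -84.748]
top hood corner [327 216] [491.457 -78.205]
top hood corner [235 210] [500.598 105.903]
rect ((568.752197265625, 11.493804931640625), (189.42276000976562, 152.6604766845703), 87.2171401977539) [[487.914 -79.4  ]
 [640.394 -86.812]
 [649.591 102.388]
 [497.11  109.799]]
hoodpart region 234 331 137 229
bar [288.4, 179.9] [568.17   -4.064  88.   ]
timer top [271.8, 178.5] [562.763  34.048 149.   ] [561.356  34.582 160.   ]
timer top [359.5, 248.4] [ 428.779 -137.965  149.   ] [ 429.134 -135.171  160.   ]
timer top [199.4, 224.2] [470.971 173.696 149.   ] [470.771 172.394 160.   ]
top red [270.584 178.888] 161 [560.302  37.03 ]
top red [198.24 222.08] 225 [474.739 174.489]
top red [359.801 246.494] 156 [ 432.82  -135.282]
dropper [568.723 186.072] 0.78
bottle [ 555.148 -147.766] 0.67
scene hood corner [274 151] [646.867  95.117]
scene hood corner [319 200] [627.451 -94.276]
scene hood corner [272 228] [ 497.546 -100.444]
scene hood corner [222 170] [503.551 105.71 ]
hoodpart region 220 320 150 228
bar [275.0, 193.3] [587.252   7.347  88.   ]
bar [260.2, 174.2] [596.529  81.483  88.   ]
timer scene [199.7, 187.8] [424.287  63.736 149.   ] [419.816  53.19  160.   ]
timer scene [261.2, 175.2] [557.189  23.048 149.   ] [550.104  13.302 160.   ]
timer scene [262.5, 304.4] [ 380.596 -232.826  149.   ] [ 376.985 -237.537  160.   ]
scene red [258.712 171.603] 73 [550.999  24.197]
scene red [200.102 186.261] 88 [421.907  54.913]
scene red [262.008 299.449] 118 [ 380.601 -230.956]
bottle [ 544.786 -169.209] 0.66
```

Call:
{"fn": "move_arm", "kwargs": {"commands": [[[0.2,0.7,1],0,1],[[0.2,0.7,1],0,1],[[0.2,0.7,1],0,1],[[0.2,0.7,1],0,1],[[0.2,0.7,1],0,1],[[0.2,0.7,1],0,1],[[0.2,0.7,1],0,1],[[0.2,0.7,1],0,1],[[0.2,0.7,1],0,1],[[0.2,0.7,1],0,1]]}}

```text
t: 2.33
eef_pos: [234.8, 785.2, 671.4]
tcp_rot: [3.138, 0.0, 2.848]
ft_force: [-0.2, 0.5, 1.2]
opening: 1.002
grip_force: 0.0
```

Call:
{"fn": "move_arm", "kwargs": {"commands": [[[0.2,0.7,1],0,1],[[0.2,0.7,1],0,1],[[0.2,0.7,1],0,1],[[0.2,0.7,1],0,1],[[0.2,0.7,1],0,1],[[0.2,0.7,1],0,1]]}}

```text
t: 2.83
eef_pos: [223.8, 753.6, 744.4]
tcp_rot: [3.026, 0.0, 2.848]
ft_force: [0.1, 0.2, 0.4]
opening: 1.002
grip_force: 0.0
```

```bash
python3 -c "
from h import *
s=env.state(); print(s['joints'],s['eef_pos'],s['tcp_rot'])"
```

```text
[ 1.197  0.826  0.047  0.011  2.154 -0.073] [223.75  753.602 744.446] [3.026 0.    2.848]
```

Call:
{"fn": "move_arm", "kwargs": {"commands": [[[-0.2,-0.7,-0.5],0,1],[[-0.2,-0.7,-0.5],0,1],[[-0.2,-0.7,-0.5],0,1],[[0,0,0],0,1]]}}

```text
t: 3.17
eef_pos: [213.4, 715.9, 711.9]
tcp_rot: [3.041, -0.001, 2.848]
ft_force: [0.1, 0.5, -1.8]
opening: 0.999
grip_force: 0.0
```

```bash
python3 -c "
from h import *
s=env.state(); print(s['joints'],s['eef_pos'],s['tcp_rot'])"
```

```text
[ 1.192  0.618  0.559  0.01   1.865 -0.082] [213.41  715.905 711.859] [ 3.041 -0.001  2.848]
```

Call:
{"fn": "move_arm", "kwargs": {"commands": [[[0.46,-0.94,-0.42],-0.69,1],[[0.46,-0.94,-0.42],-0.69,1],[[0.46,-0.94,-0.42],-0.69,1],[[0.46,-0.94,-0.42],-0.69,1],[[0.46,-0.94,-0.42],-0.69,1],[[0.46,-0.94,-0.42],-0.69,1],[[0.46,-0.94,-0.42],-0.69,1],[[0.46,-0.94,-0.42],-0.69,1],[[0.46,-0.94,-0.42],-0.69,1],[[0.46,-0.94,-0.42],-0.69,1],[[0.46,-0.94,-0.42],-0.69,1],[[0.46,-0.94,-0.42],-0.69,1],[[0.46,-0.94,-0.42],-0.69,1],[[0.46,-0.94,-0.42],-0.69,1],[[0.46,-0.94,-0.42],-0.69,1],[[0.46,-0.94,-0.42],-0.69,1],[[0.46,-0.94,-0.42],-0.69,1],[[0.46,-0.94,-0.42],-0.69,1],[[0.46,-0.94,-0.42],-0.69,1],[[0.46,-0.94,-0.42],-0.69,1]]}}

```text
t: 4.83
eef_pos: [492.3, 153.8, 464.1]
tcp_rot: [3.027, -0.001, 1.741]
ft_force: [0.3, 0.7, -0.2]
opening: 0.997
grip_force: 0.0
```

Call:
{"fn": "move_arm", "kwargs": {"commands": [[[0.33,-0.79,-0.4],-0.55,1],[[0.33,-0.79,-0.4],-0.55,1],[[0.33,-0.79,-0.4],-0.55,1],[[0.33,-0.79,-0.4],-0.55,1],[[0.33,-0.79,-0.4],-0.55,1],[[0,0,0],0,1]]}}

```text
t: 5.33
eef_pos: [542.8, 33.4, 402.2]
tcp_rot: [3.03, -0.0, 1.518]
ft_force: [-0.5, -0.4, -0.4]
opening: 0.998
grip_force: 0.0
```

```bash
cat >> h.py <<'E'
from scipy.spatial.transform import Rotation as Ro
def tip(s,d=171):
    R=Ro.from_euler("xyz",s["tcp_rot"]).as_matrix(); return np.array(s["eef_pos"])+R@[0,0,d]
E
python3 - <<'E'
from h import *
p=read_camera("wrist"); save(p,"w1.png"); s=env.state()
print(s['eef_pos'],s['tcp_rot'],s['joints'],"tip",tip(s,190),ray(p,(256,192),True))
for d in search_frame("timer",p): print(d["at"],d["confidence"],at_z(p,d["at"],155,True))
hsv=cv2.cvtColor(p["image"],cv2.COLOR_RGB2HSV)
red=((hsv[...,0]<6)|(hsv[...,0]>174))&(hsv[...,1]>170)&(hsv[...,2]>90)
k,l,st,ce=cv2.connectedComponentsWithStats(red.astype(np.uint8))
for i in range(1,k):
    if st[i,4]>60: print("red",ce[i],st[i],at_z(p,ce[i],130+32,True)[:2])
for th in("hood_bar","hood_brow"):
    for d in search_frame(th,p)[:2]: print(th,d["at"],d["confidence"],at_z(p,d["at"],88 if th=="hood_bar" else 127,True))
E
```

```text
[542.072  34.863 402.943] [ 3.03  -0.001  1.521] [-0.058  0.365  1.784  0.002  0.882 -0.009] tip [563.148  33.905 214.118] (array([548.543,  97.574, 382.825]), array([ 0.109, -0.232, -0.967]))
[158.1, 58.5] 0.88 [504.673 153.121 155.   ]
[239.3, 200.4] 0.87 [560.552  37.047 155.   ]
hood_bar [261.5, 166.8] 0.76 [588.623  52.437  88.   ]
hood_brow [261.9, 169.1] 0.6 [583.581  56.343 127.   ]
```

View pics/w1.png

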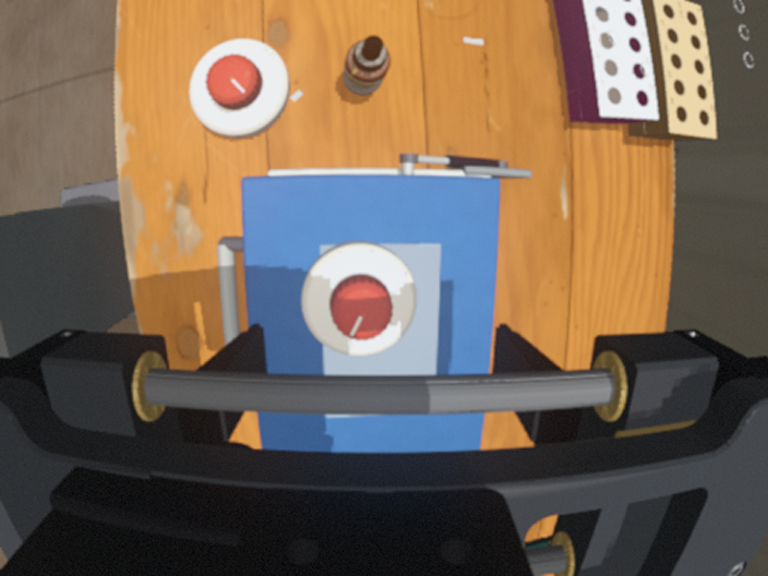

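Call:
{"fn": "move_arm", "kwargs": {"commands": [[[-0.05,0.03,-0.6],0,1],[[-0.05,0.03,-0.6],0,1],[[0,0,-0.5],0,1],[[0,0,-0.22],0,1],[[0,0,0],0,0],[[0,0,0],0,-0.6],[[0,0,0],0,-1],[[0,0,0],0,-1],[[0,0,0],0,-1],[[0,0,0],0,-1]]}}

```text
t: 6.37
eef_pos: [537.2, 38.4, 344.8]
tcp_rot: [3.033, -0.001, 1.524]
ft_force: [-0.1, -0.4, -0.5]
opening: 0.639
grip_force: 0.0
```

Call:
{"fn": "move_arm", "kwargs": {"commands": [[[0,0,0],0,-1],[[0,0,0],0,-1],[[0,0,0],0,-1],[[0,0,0],0,-1],[[0,0,0],0,-1],[[0,0,0],0,-1]]}}

```text
t: 6.87
eef_pos: [537.4, 38.3, 344.5]
tcp_rot: [3.033, -0.001, 1.524]
ft_force: [2.5, -0.2, 2.0]
opening: 0.351
grip_force: 29.7
```

Call:
{"fn": "move_arm", "kwargs": {"commands": [[[0,0,0.4],0,-1],[[0,0,0.8],0,-1],[[0,0.3,0.6],0,-1],[[0.05,0.7,0],0,-1],[[0.05,0.9,0],0,-1],[[0.05,0.9,0],0,-1],[[0.05,0.9,0],0,-1],[[0.05,0.9,0],0,-1],[[0.05,0.9,0],0,-1],[[0.05,0.9,0],0,-1],[[0.05,0.9,-0.2],0,-1],[[0.05,0.8,-0.4],0,-1],[[0.05,0.4,-0.7],0,-1],[[0,0.1,-0.8],0,-1],[[0,0,-0.8],0,-1],[[0,0,-0.8],0,-1],[[0,0,-0.8],0,-1]]}}

```text
t: 8.28
eef_pos: [551.7, 296.4, 261.6]
tcp_rot: [3.035, 0.0, 1.524]
ft_force: [-0.0, 1.1, -2.0]
opening: 0.35
grip_force: 29.6
```

```bash
python3 - <<'E'
from h import *
s=env.state(); print(s['eef_pos'],s['tcp_rot'],tip(s,190))
p=read_camera("top")
for th,z in(("timer",60),("dropper",100)):
    for d in search_frame(th,p): print(th,d["at"],d["confidence"],at_z(p,d["at"],z))
p=read_camera("scene"); save(p,"s2.png",(130,60,380,250),2.5)
E
```

```text
[551.693 296.444 261.599] [3.035 0.    1.524] [571.809 295.478  72.669]
timer [197.8, 222.2] 0.87 [476.815 187.784  60.   ]
timer [357.7, 245.8] 0.87 [ 431.392 -156.75    60.   ]
timer [161.0, 178.5] 0.78 [570.076 270.217  60.   ]
dropper [198.0, 180.6] 0.67 [562.037 185.044 100.   ]
```

View pics/s2.png

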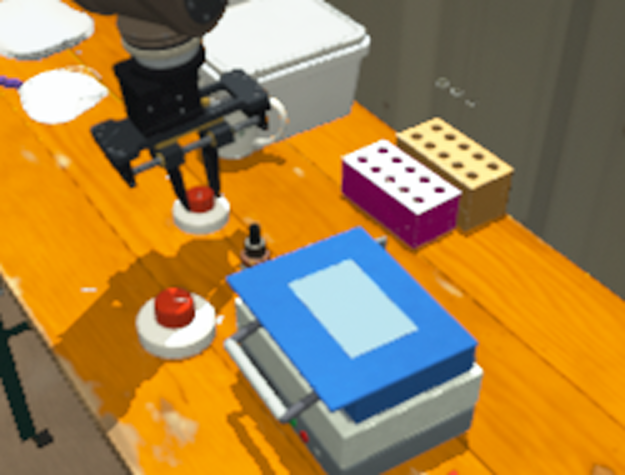

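Call:
{"fn": "move_arm", "kwargs": {"commands": [[[0,0,-0.5],0,-1],[[0,0,-0.4],0,-1],[[0,0,-0.25],0,-1],[[0,0,-0.1],0,-1],[[0,0,-0.05],0,-1],[[0,0,-0.05],0,-1],[[0,0,0],0,-1]]}}

```text
t: 9.07
eef_pos: [552.3, 296.4, 223.0]
tcp_rot: [3.033, -0.001, 1.524]
ft_force: [-0.4, -0.1, -1.3]
opening: 0.348
grip_force: 29.6
```

Call:
{"fn": "move_arm", "kwargs": {"commands": [[[0,0,-0.08],0,-1],[[0,0,-0.06],0,-1],[[0,0,-0.05],0,-1],[[0,0,-0.05],0,-1],[[0,0,-0.04],0,-1]]}}

```text
t: 9.48
eef_pos: [552.2, 296.4, 214.6]
tcp_rot: [3.034, -0.001, 1.524]
ft_force: [-6.3, -2.5, 16.9]
opening: 0.349
grip_force: 30.1
```

Call:
{"fn": "move_arm", "kwargs": {"commands": [[[0,0,0.03],0,-1],[[0,0,0],0,0.2],[[0,0,0.02],0,0.2],[[0,0,0.02],0,0.2],[[0,0,0.02],0,0.2],[[0,0,0],0,0.2],[[0,0,0.3],0,0.2],[[0,0,0.6],0,0.2],[[0,0,0.8],0,0.2],[[0,0,1],0,0.2]]}}

```text
t: 10.32
eef_pos: [552.0, 296.2, 298.3]
tcp_rot: [3.036, 0.0, 1.524]
ft_force: [-0.4, 0.9, 0.4]
opening: 0.599
grip_force: 0.0
```

```bash
python3 - <<'E'
from h import *
s=env.state(); print(s['eef_pos'],s['tcp_rot'],s['joints'],s['opening'])
p=read_camera("scene"); save(p,"s3.png",(130,60,380,250),2.5)
E
```

```text
[551.953 296.238 298.324] [3.036 0.    1.524] [ 0.393  0.602  1.68  -0.065  0.766  0.485] 0.5986768934979764
```

View pics/s3.png

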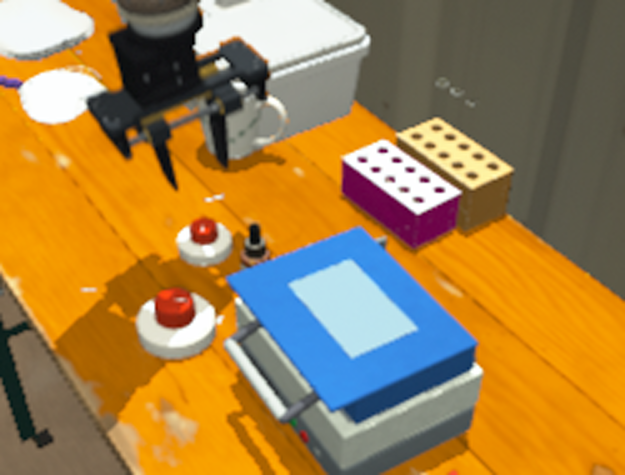

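Call:
{"fn": "move_arm", "kwargs": {"commands": [[[-0.6,0.82,0.77],0.95,0],[[-0.6,0.82,0.77],0.95,0],[[-0.6,0.82,0.77],0.95,0],[[-0.6,0.82,0.77],0.95,0],[[-0.6,0.82,0.77],0.95,0],[[-0.6,0.82,0.77],0.95,0],[[-0.6,0.82,0.77],0.95,0],[[-0.6,0.82,0.77],0.95,0],[[-0.6,0.82,0.77],0.95,0],[[-0.6,0.82,0.77],0.95,0],[[-0.6,0.82,0.77],0.95,0],[[-0.6,0.82,0.77],0.95,0],[[-0.6,0.82,0.77],0.95,0],[[-0.6,0.82,0.77],0.95,0],[[-0.6,0.82,0.77],0.95,0],[[-0.6,0.82,0.77],0.95,-0.3],[[-0.6,0.82,0.77],0.95,-0.3],[[0.15,0.5,0],0,-0.3]]}}

```text
t: 11.87
eef_pos: [245.6, 729.5, 696.8]
tcp_rot: [3.026, -0.001, 2.825]
ft_force: [-0.5, -0.4, 2.0]
opening: 0.368
grip_force: 0.0
```

```bash
python3 -c "
from h import *
s=env.state(); print(s['joints'],s['eef_pos'],s['tcp_rot'])"
```

```text
[ 1.159  0.664  0.509  0.012  1.854 -0.091] [245.598 729.507 696.825] [ 3.026 -0.001  2.825]
```

Call:
{"fn": "move_arm", "kwargs": {"commands": [[[0.27,0.61,0],-0.6,-0.3],[[0.27,0.61,0],-0.6,-0.3],[[0.27,0.61,0],0,-0.3],[[0.27,0.61,0],0,-0.3],[[0.27,0.61,0],0,-0.3],[[0.27,0.61,0],0,-0.3]]}}

```text
t: 12.37
eef_pos: [284.3, 797.4, 664.2]
tcp_rot: [3.005, -0.003, 2.72]
ft_force: [0.2, -0.6, 0.9]
opening: 0.353
grip_force: 0.0
```

```bash
python3 -c "
from h import *
s=env.state(); print(s['joints'],s['eef_pos'],s['tcp_rot'])"
```

```text
[1.15  0.925 0.049 0.003 2.031 0.002] [284.338 797.368 664.25 ] [ 3.005 -0.003  2.72 ]
```

Call:
{"fn": "move_arm", "kwargs": {"commands": [[[0.36,0.82,0.75],0,-0.3],[[0.36,0.82,0.75],0,-0.3],[[0.36,0.82,0.75],0,-0.3],[[0.36,0.82,0.75],0,-0.3]]}}

```text
t: 12.7
eef_pos: [288.0, 786.8, 688.3]
tcp_rot: [2.921, -0.008, 2.721]
ft_force: [1.0, -0.3, 0.3]
opening: 0.351
grip_force: 0.0
```

```bash
python3 -c "
from h import *
s=env.state(); print(s['joints'],s['eef_pos'],s['tcp_rot'])"
```

```text
[ 1.14   0.898  0.047  0.011  1.976 -0.004] [287.972 786.767 688.341] [ 2.921 -0.008  2.721]
```

Call:
{"fn": "move_arm", "kwargs": {"commands": [[[0.4,0.84,0.8],0,-0.3],[[0.4,0.84,0.8],0,-0.3],[[0.4,0.84,0.8],0,-0.3],[[0.4,0.84,0.8],0,-0.3],[[0.4,0.84,0.8],0,-0.3],[[0.4,0.84,0.8],0,-0.3],[[0.4,0.84,0.8],0,-0.3],[[0.4,0.84,0.8],0,-0.3],[[0.4,0.84,0.8],0,-0.3],[[0.4,0.84,0.8],0,-0.3],[[0.4,0.84,0.8],0,-0.3],[[0.4,0.84,0.8],0,-0.3]]}}

```text
t: 13.7
eef_pos: [308.5, 768.8, 734.2]
tcp_rot: [2.671, -0.021, 2.725]
ft_force: [-0.2, -0.4, 0.5]
opening: 0.351
grip_force: 0.0
```

```bash
python3 -c "
from h import *
s=env.state(); print(s['joints'],s['eef_pos'],s['tcp_rot'])"
```

```text
[ 1.106  0.849  0.048  0.042  1.775 -0.026] [308.526 768.825 734.222] [ 2.671 -0.021  2.725]
```

Call:
{"fn": "move_arm", "kwargs": {"commands": [[[0.38,0.84,0.7],0,-0.3],[[0.38,0.84,0.7],0,-0.3],[[0.38,0.84,0.7],0,-0.3],[[0.38,0.84,0.7],0,-0.3],[[0.38,0.84,0.7],0,-0.3],[[-0.4,-0.9,-0.5],0,-0.3]]}}

```text
t: 14.2
eef_pos: [313.7, 766.5, 734.1]
tcp_rot: [2.567, -0.024, 2.727]
ft_force: [1.7, 2.0, 0.6]
opening: 0.349
grip_force: 0.0
```

```bash
python3 -c "
from h import *
s=env.state(); print(s['joints'],s['eef_pos'],s['tcp_rot'],tip(s,190)-s['eef_pos'])"
```

```text
[ 1.097  0.784  0.204  0.052  1.582 -0.036] [313.735 766.527 734.112] [ 2.567 -0.024  2.727] [  38.039   96.031 -159.471]
```

```bash
cat > kin.py <<'E'
import numpy as np
from scipy.optimize import least_squares
Q=np.array([[.491,1.559,1.092],[.826,.047,2.154],[.618,.559,1.865],[.365,1.784,.882],[.602,1.68,.766],[.925,.049,2.031],[.849,.048,1.775],[.784,.204,1.582]])
P=np.array([[625,404.75],[786,744.4],[747,711.9],[543.2,403],[626.5,298.3],[846.5,664.25],[828.4,734.2],[828.2,734.1]])
def fk(q,k):
    a1=q[...,0];a2=a1+q[...,1];a3=a2+q[...,2]
    x=k[0]+k[2]*np.sin(a1)+k[3]*np.sin(a2)+k[4]*np.sin(a3)
    z=k[1]+k[2]*np.cos(a1)+k[3]*np.cos(a2)+k[4]*np.cos(a3)
    return np.stack([x,z],-1)
s=least_squares(lambda k:(fk(Q,k)-P).ravel(),[0,300,400,400,100]); k=s.x
def ik(r,z,phi):
    f=lambda q:np.r_[fk(q,k)-[r,z],(q.sum()-(np.pi-phi))*100]
    o=least_squares(f,[.3,1.8,.5],bounds=([-.84,.05,.06],[2.19,2.79,2.93])); return o.x,np.abs(o.fun).max()
if __name__=="__main__":
    print(k.round(1),np.abs(s.fun).max().round(2))
    phi=.575; dz=np.array([np.sin(phi),-np.cos(phi)])
    hinge=np.array([642.3,100])
    for back in(100,50,0): 
        g=np.array([472.5,88])-back*dz-171*dz; print(back,g.round(),*ik(*g,phi))
    for th in np.arange(0,1.76,.25):
        c,sn=np.cos(th),np.sin(th)
        b=hinge+np.array([-170*c-12*sn*-1*-1 if 0 else -170*c+(-12)*(-sn)*-1*-1, 170*sn-12*c])
        g=b-171*dz; q,e=ik(*g,phi); w=g-k[4]*dz
        print(round(th,2),"bar",b.round(),"tcp",g.round(),"wrist",w.round(),q.round(2),e.round(2))
E
python3 kin.py
```

```text
[-74.3 108.8 688.9 428.3 110.7] 24.17
100 [325. 315.] [0.19129797 2.41539383 0.06      ] 10.009913969935491
50 [352. 273.] [0.29725014 2.39850162 0.06      ] 18.915911190348524
0 [380. 232.] [0.40062841 2.37241553 0.06      ] 26.64512820157259
0.0 bar [472.  88.] tcp [379. 232.] wrist [319. 324.] [0.4  2.37 0.06] 26.66
0.25 bar [481. 130.] tcp [388. 274.] wrist [327. 367.] [0.33 2.34 0.06] 16.15
0.5 bar [499. 171.] tcp [406. 314.] wrist [346. 407.] [0.28 2.28 0.06] 5.64
0.75 bar [526. 207.] tcp [433. 351.] wrist [373. 444.] [0.26 2.2  0.11] 0.0
1.0 bar [561. 237.] tcp [468. 380.] wrist [407. 473.] [0.26 2.09 0.21] 0.0
1.25 bar [600. 258.] tcp [507. 401.] wrist [447. 494.] [0.28 1.99 0.3 ] 0.0
1.5 bar [642. 269.] tcp [549. 412.] wrist [489. 505.] [0.33 1.89 0.35] 0.0
1.75 bar [684. 269.] tcp [591. 413.] wrist [531. 506.] [0.38 1.8  0.39] 0.0
```

```bash
python3 - <<'E'
s=open('kin.py').read()
s=s.replace("""P=np.array([[625,404.75],[786,744.4],[747,711.9],[543.2,403],[626.5,298.3],[846.5,664.25],[828.4,734.2],[828.2,734.1]])""",
"""X=np.array([[181,598.2,404.75],[223.8,753.6,744.4],[213.4,715.9,711.9],[542.1,34.9,402.9],[552,296.2,298.3],[284.3,797.4,664.2],[308.5,768.8,734.2],[313.7,766.5,734.1]])
q1=np.array([1.171,1.197,1.192,-.058,.393,1.15,1.106,1.097])
P=np.c_[X[:,0]*np.cos(q1)+X[:,1]*np.sin(q1),X[:,2]]
LAT=-X[:,0]*np.sin(q1)+X[:,1]*np.cos(q1)""")
s=s.replace("+k[4]*np.sin(a3)","+k[4]*np.sin(a3)-k[5]*np.cos(a2)").replace("+k[4]*np.cos(a3)","+k[4]*np.cos(a3)+k[5]*np.sin(a2)").replace("400,400,100]","400,400,100,0]")
s=s.replace("[-170*c-12*sn*-1*-1 if 0 else -170*c+(-12)*(-sn)*-1*-1, 170*sn-12*c]","[-170*c-12*sn,170*sn-12*c]").replace("np.abs(s.fun).max().round(2))","s.fun.round(1),LAT.round(1))")
open('kin.py','w').write(s)
E
python3 kin.py
```

```text
[ -0.6 195.9 587.6 411.1  81.7 -42.8] [ 0.1  0.1  0.   0.   0.  -0.1 -0.1  0.2 -0.  -0.2 -0.1  0.1 -0.1  0.2
  0.1 -0.3] [66.1 66.8 66.5 66.3 62.2 66.2 68.8 70.6]
100 [325. 315.] [0.21093624 2.41051648 0.06      ] 11.486006447895969
50 [352. 273.] [0.34298306 2.37802102 0.06      ] 21.441142052388294
0 [380. 232.] [0.46850546 2.33405743 0.06      ] 29.597023825649373
0.0 bar [472.  88.] tcp [379. 232.] wrist [335. 300.] [0.47 2.33 0.06] 29.62
0.25 bar [475. 130.] tcp [382. 274.] wrist [337. 343.] [0.37 2.32 0.06] 18.5
0.5 bar [487. 171.] tcp [394. 314.] wrist [350. 383.] [0.3  2.28 0.06] 6.92
0.75 bar [510. 207.] tcp [417. 351.] wrist [372. 419.] [0.25 2.21 0.11] 0.0
1.0 bar [540. 237.] tcp [447. 380.] wrist [403. 449.] [0.24 2.11 0.22] 0.0
1.25 bar [577. 258.] tcp [484. 401.] wrist [440. 470.] [0.26 2.   0.31] 0.0
1.5 bar [618. 269.] tcp [525. 412.] wrist [481. 481.] [0.3  1.9  0.37] 0.0
1.75 bar [661. 269.] tcp [568. 413.] wrist [523. 481.] [0.36 1.8  0.4 ] 0.0
```

```bash
python3 - <<'E'
from kin import *
hinge=np.array([642.3,100])
for L in(160,171,178):
  for th in(0,.2,.4,.6,.8,1.,1.65):
    c,sn=np.cos(th),np.sin(th); b=hinge+[-170*c-12*sn,170*sn-12*c]
    best=max((ph for ph in np.arange(0,.7,.01) if ik(*(b-L*np.array([np.sin(ph),-np.cos(ph)])),ph)[1]<.5),default=None)
    print(L,th,b.round(),"max tilt",best, end=" | ")
  print()
E
```

```text
160 0 [472.  88.] max tilt 0.33 | 160 0.2 [473. 122.] max tilt 0.39 | 160 0.4 [481. 155.] max tilt 0.47000000000000003 | 160 0.6 [495. 186.] max tilt 0.54 | 160 0.8 [515. 214.] max tilt 0.61 | 160 1.0 [540. 237.] max tilt 0.66 | 160 1.65 [644. 270.] max tilt 0.6900000000000001 | 
171 0 [472.  88.] max tilt 0.34 | 171 0.2 [473. 122.] max tilt 0.41000000000000003 | 171 0.4 [481. 155.] max tilt 0.48 | 171 0.6 [495. 186.] max tilt 0.55 | 171 0.8 [515. 214.] max tilt 0.62 | 171 1.0 [540. 237.] max tilt 0.68 | 171 1.65 [644. 270.] max tilt 0.6900000000000001 | 
178 0 [472.  88.] max tilt 0.35000000000000003 | 178 0.2 [473. 122.] max tilt 0.42 | 178 0.4 [481. 155.] max tilt 0.49 | 178 0.6 [495. 186.] max tilt 0.56 | 178 0.8 [515. 214.] max tilt 0.63 | 178 1.0 [540. 237.] max tilt 0.68 | 178 1.65 [644. 270.] max tilt 0.6900000000000001 |
```

Call:
{"fn": "move_arm", "kwargs": {"commands": [[[0.06,-1,-0.45],-0.6,-0.4],[[0.06,-1,-0.45],-0.6,-0.4],[[0.06,-1,-0.45],-0.6,-0.4],[[0.06,-1,-0.45],-0.6,-0.4],[[0.06,-1,-0.45],-0.6,-0.4],[[0.06,-1,-0.45],-0.6,-0.4],[[0.06,-1,-0.45],-0.6,-0.4],[[0.06,-1,-0.45],-0.6,-0.4],[[0.06,-1,-0.45],-0.6,-0.4],[[0.06,-1,-0.45],-0.6,-0.4],[[0.06,-1,-0.45],-0.6,-0.4],[[0.06,-1,-0.45],-0.6,-0.4],[[0.06,-1,-0.45],-0.6,-0.4],[[0.06,-1,-0.45],-0.6,-0.4],[[0.06,-1,-0.45],-0.6,-0.4],[[0.06,-1,-0.45],-0.6,-0.4],[[0.06,-1,-0.45],-0.6,-0.4],[[0.06,-1,-0.45],-0.6,-0.4],[[0.06,-1,-0.45],-0.6,-0.4],[[0.06,-1,-0.45],-0.6,-0.4]]}}

```text
t: 15.87
eef_pos: [348.0, 185.7, 476.7]
tcp_rot: [2.569, -0.025, 1.797]
ft_force: [1.2, 0.8, 0.1]
opening: 0.302
grip_force: 0.0
```

```bash
python3 -c "
from h import *
s=env.state(); print(s['t'],s['joints'],s['eef_pos'],s['tcp_rot'],tip(s,190)-s['eef_pos'],s['opening'])"
```

```text
15.8667 [ 0.33   0.013  2.068 -0.074  0.49   0.166] [348.043 185.732 476.686] [ 2.569 -0.025  1.797] [  99.467   27.01  -159.615] 0.3020345998884342
```

Call:
{"fn": "move_arm", "kwargs": {"commands": [[[0,-0.94,-0.43],-0.57,-0.5],[[0,-0.94,-0.43],-0.57,-0.5],[[0,-0.94,-0.43],-0.57,-0.5],[[0,-0.94,-0.43],-0.57,-0.5],[[0,-0.94,-0.43],-0.57,-0.5],[[0,-0.94,-0.43],-0.57,-0.5],[[0,0,0],0,-0.5]]}}

```text
t: 16.45
eef_pos: [348.3, 14.7, 398.2]
tcp_rot: [2.571, -0.024, 1.519]
ft_force: [-0.1, 0.1, 0.8]
opening: 0.25
grip_force: 0.0
```

```bash
python3 - <<'E'
from h import *
p=read_camera("wrist"); s=env.state(); save(p,"w2.png")
print(s['t'],s['joints'],s['eef_pos'],s['tcp_rot'],tip(s,190)-s['eef_pos'],s['opening'])
p=read_camera("top"); save(p,"t2.png",(215,120,345,245),5)
E
```

```text
16.5 [-0.163  0.051  2.282  0.328  0.256 -0.4  ] [348.51   16.078 399.008] [ 2.571 -0.025  1.521] [ 102.653   -1.21  -159.878] 0.24980068563218646
```

View pics/w2.png

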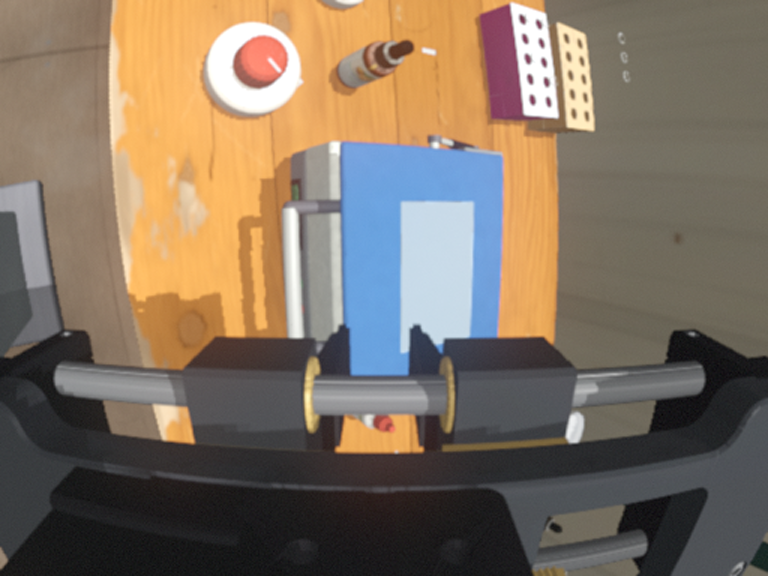

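View pics/t2.png

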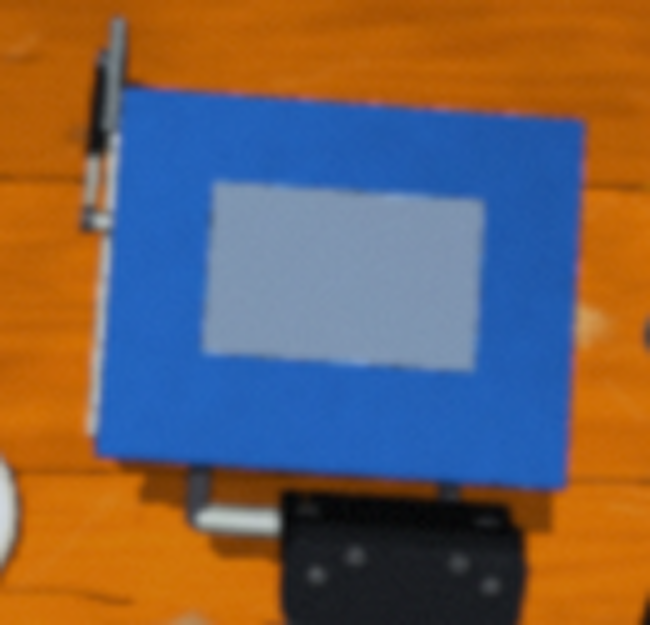

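```bash
python3 - <<'E'
from h import *
f=lambda u,v,ox,oy,s:np.array([ox+(u+.5)/s-.5,oy+(v+.5)/s-.5])
p=read_camera("top")
for n,u,z in(("edgeL",f(97,459,215,120,5),130),("edgeR",f(567,488,215,120,5),130),("barL",f(198,518,215,120,5),89),("bar2",f(280,521,215,120,5),89),("t0 barL",f(381,337,0,0,1.5),89),("t0barR",f(459,342,0,0,1.5),89)):
    print(n,u,at_z(p,u,z))
w=read_camera("wrist")
for n,u,z in(("w barL",f(292,207,0,0,1.5),91),("w bar2",f(294,325,0,0,1.5),91),("w edgeL",f(341,142,0,0,1.5),130),("w edge",f(345,330,0,0,1.5),130)):
    print(n,u,at_z(w,u,z,True))
print(at_z(w,f(241,62,0,0,1.5),0,True))
E
```

```text
edgeL [234.  211.4] [497.775 107.839 130.   ]
edgeR [328.  217.2] [489.091 -80.204 130.   ]
barL [254.2 223.2] [475.841  66.826  89.   ]
bar2 [270.6 223.8] [475.106  32.582  89.   ]
t0 barL [253.833 224.5  ] [473.128  67.548  89.   ]
t0barR [305.833 227.833] [467.815 -41.128  89.   ]
w barL [194.5   137.833] [479.068  70.497  91.   ]
w bar2 [195.833 216.5  ] [472.407 -14.677  91.   ]
w edgeL [227.167  94.5  ] [500.113 111.305 130.   ]
w edge [229.833 219.833] [494.034 -13.168 130.   ]
[473.396 203.325   0.   ]
```

```bash
python3 - <<'E'
from kin import *
for r in(300,320,340,360,380,400):
    print(r,[(z,round(max((ph for ph in np.arange(0,.7,.01) if ik(r,z,ph)[1]<.5),default=-1),2)) for z in(400,370,340,310,280,255)])
E
```

```text
300 [(400, np.float64(0.69)), (370, np.float64(0.62)), (340, np.float64(0.52)), (310, np.float64(0.41)), (280, np.float64(0.3)), (255, np.float64(0.21))]
320 [(400, np.float64(0.69)), (370, np.float64(0.63)), (340, np.float64(0.53)), (310, np.float64(0.43)), (280, np.float64(0.32)), (255, np.float64(0.24))]
340 [(400, np.float64(0.69)), (370, np.float64(0.63)), (340, np.float64(0.54)), (310, np.float64(0.44)), (280, np.float64(0.34)), (255, np.float64(0.27))]
360 [(400, np.float64(0.69)), (370, np.float64(0.64)), (340, np.float64(0.55)), (310, np.float64(0.46)), (280, np.float64(0.37)), (255, np.float64(0.29))]
380 [(400, np.float64(0.69)), (370, np.float64(0.65)), (340, np.float64(0.56)), (310, np.float64(0.48)), (280, np.float64(0.39)), (255, np.float64(0.32))]
400 [(400, np.float64(0.69)), (370, np.float64(0.66)), (340, np.float64(0.58)), (310, np.float64(0.49)), (280, np.float64(0.41)), (255, np.float64(0.34))]
```

Call:
{"fn": "move_arm", "kwargs": {"commands": [[[-0.13,0.8,-0.5],0,-0.5],[[-0.13,0.8,-0.5],0,-0.5],[[0,0,-0.5],0,-0.5],[[0,0,-0.5],0,-0.5],[[0,0,-0.5],0,-0.5],[[0,0,-0.5],0,-0.5],[[0,0,-0.4],0,-0.5]]}}

```text
t: 17.23
eef_pos: [353.2, 51.8, 336.7]
tcp_rot: [2.608, -0.03, 1.531]
ft_force: [0.6, 0.4, 0.2]
opening: 0.251
grip_force: 0.0
```

```bash
cat > st.py <<'E'
from h import *
s=env.state(); z=(tip(s,190)-s['eef_pos'])/190
R=Ro.from_euler("xyz",s["tcp_rot"]).as_matrix()
print("t",s['t'],"q",s['joints'],"tcp",s['eef_pos'],"yaw",s['tcp_rot'][2],"tilt",np.arccos(-z[2]),"az",np.arctan2(z[1],z[0]),"closing",R[:,1],"g171",tip(s),"op",s['opening']*95,"F",s['ft_force'])
E
python3 st.py
```

```text
t 17.2333 q [-0.047  0.197  2.352  0.469  0.065 -0.459] tcp [353.158  51.821 336.719] yaw 1.5313604931314333 tilt 0.5347141798138758 az 0.011105994180251452 closing [ 0.86  -0.049  0.509] g171 [440.293  52.789 189.588] op 23.84155252631602 F [0.616 0.419 0.167]
```

Call:
{"fn": "move_arm", "kwargs": {"commands": [[[-0.2,0.15,-0.9],0,-0.5],[[-0.2,0.15,-0.9],0,-0.5],[[-0.2,0.15,-0.9],0,-0.5],[[-0.2,0.1,-0.9],0,-0.5],[[-0.2,0.1,-0.9],0,-0.5]]}}

```text
t: 17.65
eef_pos: [349.8, 53.2, 319.6]
tcp_rot: [2.627, -0.064, 1.551]
ft_force: [0.2, 0.9, -0.3]
opening: 0.247
grip_force: 0.0
```

```bash
python3 st.py
```

```text
t 17.65 q [-0.053  0.235  2.379  1.381  0.073 -1.378] tcp [349.83   53.192 319.602] yaw 1.550675474113574 tilt 0.5186036391533172 az 0.0919912595790033 closing [ 0.869 -0.049  0.492] g171 [434.231  60.978 171.086] op 23.494171316581994 F [ 0.172  0.902 -0.282]
```

Call:
{"fn": "move_arm", "kwargs": {"commands": [[[0.03,-0.42,0],0,-0.5],[[0.03,-0.42,0],0,-0.5],[[0.03,-0.42,-0.2],0,-0.5],[[0.03,-0.42,-0.2],0,-0.5],[[0,0,-0.2],0,-0.5],[[0,0,0],0,-0.5]]}}

```text
t: 18.15
eef_pos: [353.5, 3.4, 301.6]
tcp_rot: [2.628, -0.064, 1.549]
ft_force: [-0.9, 0.4, 0.5]
opening: 0.25
grip_force: 0.0
```

```bash
python3 st.py
```

```text
t 18.15 q [-0.213  0.282  2.402  1.827  0.153 -1.966] tcp [353.498   3.412 301.56 ] yaw 1.5486888385194342 tilt 0.5167502805757583 az 0.0902420865098698 closing [ 0.87 -0.05  0.49] g171 [437.638  11.026 152.887] op 23.75800858227486 F [-0.858  0.373  0.546]
```

Call:
{"fn": "move_arm", "kwargs": {"commands": [[[0.13,0.01,-0.24],0,-0.58],[[0.13,0.01,-0.24],0,-0.58],[[0.13,0.01,-0.24],0,-0.58],[[0.13,0.01,-0.24],0,-0.58],[[0.13,0.01,-0.24],0,-0.58],[[0,0,0],0,-0.58]]}}

```text
t: 18.65
eef_pos: [373.4, 5.4, 265.5]
tcp_rot: [2.629, -0.064, 1.55]
ft_force: [-0.5, 0.4, 0.6]
opening: 0.208
grip_force: 0.0
```

```bash
python3 st.py; python3 - <<'E'
from h import *
p=read_camera("scene"); save(p,"s4.png",(195,130,345,260),4.5)
E
```

```text
t 18.65 q [-0.194  0.398  2.397  2.388  0.206 -2.52 ] tcp [373.408   5.444 265.466] yaw 1.5502168239019563 tilt 0.5164200419222407 az 0.09333444871442187 closing [ 0.871 -0.05   0.49 ] g171 [457.476  13.313 116.766] op 19.764530764345377 F [-0.512  0.412  0.573]
```

View pics/s4.png

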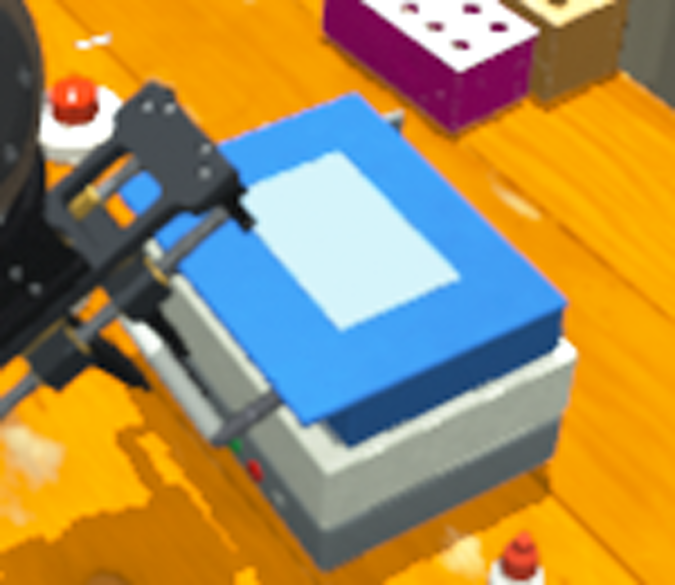

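Call:
{"fn": "move_arm", "kwargs": {"commands": [[[0,-0.22,0],0,-0.58],[[0,-0.22,0],0,-0.58],[[0.08,0,-0.15],0,-0.58],[[0.08,0,-0.15],0,-0.58],[[0.08,0,-0.15],0,-0.58],[[0,0,0],0,-0.58]]}}

```text
t: 19.2
eef_pos: [380.2, -8.3, 252.5]
tcp_rot: [2.628, -0.064, 1.549]
ft_force: [-0.3, 0.2, -0.9]
opening: 0.209
grip_force: 0.0
```

```bash
python3 st.py
```

```text
t 19.2 q [-0.23   0.438  2.392  2.427  0.241 -2.594] tcp [380.172  -8.338 252.522] yaw 1.548905077933111 tilt 0.5168742511897034 az 0.09142377677787551 closing [ 0.87  -0.051  0.49 ] g171 [464.321  -0.623 103.86 ] op 19.856503439257796 F [-0.304  0.209 -0.889]
```

Call:
{"fn": "move_arm", "kwargs": {"commands": [[[0.08,0,-0.145],0,-0.58],[[0.08,0,-0.145],0,-0.58],[[0,0,0],0,-0.7],[[0,0,0],0,-0.8],[[0,0,0],0,-1],[[0,0,0],0,-1]]}}

```text
t: 19.7
eef_pos: [384.3, -8.5, 243.8]
tcp_rot: [2.629, -0.064, 1.548]
ft_force: [-3.1, 4.5, -0.3]
opening: 0.115
grip_force: 30.0
```

```bash
python3 st.py
```

```text
t 19.7 q [-0.228  0.464  2.39   2.492  0.258 -2.657] tcp [384.334  -8.505 243.849] yaw 1.5484825050617184 tilt 0.5161086052999263 az 0.09031121518960167 closing [ 0.871 -0.051  0.489] g171 [468.378  -0.894  95.122] op 10.913303791042724 F [-3.056  4.527 -0.256]
```

```bash
python3 - <<'E'
import numpy as np
f=lambda t:np.array([170-170*np.cos(t)-12*np.sin(t),170*np.sin(t)-12*np.cos(t)+12])
ts=np.r_[0,.01,.03,np.arange(.07,1.70,.04)]
acc=np.zeros(3)
for a in ts[1:]:
    d=f(a); X=np.array([d[0]*.9988,-.048*d[0],d[1]])/30
    u=(X-acc).round(2); acc+=u; print(f"{a:.2f}:[{u[0]},{u[1]},{u[2]}]",end=" ")
E
```

```text
0.01:[-0.0,0.0,0.06] 0.03:[-0.01,0.0,0.11] 0.07:[-0.0,0.0,0.23] 0.11:[0.0,0.0,0.22] 0.15:[0.01,-0.0,0.23] 0.19:[0.03,-0.0,0.23] 0.23:[0.03,-0.0,0.22] 0.27:[0.04,-0.0,0.23] 0.31:[0.05,-0.01,0.22] 0.35:[0.06,0.0,0.22] 0.39:[0.06,-0.0,0.21] 0.43:[0.08,-0.01,0.22] 0.47:[0.08,-0.0,0.21] 0.51:[0.1,-0.01,0.21] 0.55:[0.1,-0.0,0.2] 0.59:[0.1,-0.01,0.2] 0.63:[0.12,-0.0,0.2] 0.67:[0.13,-0.01,0.19] 0.71:[0.13,-0.0,0.18] 0.75:[0.14,-0.01,0.18] 0.79:[0.14,-0.01,0.17] 0.83:[0.16,-0.0,0.17] 0.87:[0.15,-0.01,0.16] 0.91:[0.17,-0.01,0.16] 0.95:[0.17,-0.01,0.15] 0.99:[0.18,-0.01,0.14] 1.03:[0.18,-0.01,0.13] 1.07:[0.19,-0.0,0.13] 1.11:[0.2,-0.01,0.12] 1.15:[0.19,-0.01,0.11] 1.19:[0.21,-0.01,0.1] 1.23:[0.2,-0.01,0.1] 1.27:[0.21,-0.01,0.08] 1.31:[0.21,-0.01,0.08] 1.35:[0.22,-0.01,0.07] 1.39:[0.22,-0.01,0.06] 1.43:[0.22,-0.01,0.05] 1.47:[0.22,-0.02,0.05] 1.51:[0.23,-0.01,0.03] 1.55:[0.22,-0.01,0.03] 1.59:[0.23,-0.01,0.01] 1.63:[0.23,-0.01,0.01] 1.67:[0.22,-0.01,-0.0]
```

Call:
{"fn": "move_arm", "kwargs": {"commands": [[[0,0,0.06],0,-1],[[-0.01,0,0.11],0,-1],[[0,0,0.23],0,-1],[[0,0,0.22],0,-1],[[0.01,0,0.23],0,-1],[[0.03,0,0.23],0,-1]]}}

```text
t: 20.2
eef_pos: [384.9, -8.5, 275.7]
tcp_rot: [2.632, -0.063, 1.548]
ft_force: [-1.9, 7.9, -13.4]
opening: 0.118
grip_force: 30.0
```

```bash
cat >> st.py <<'E'
h=np.array([644-0.0,100.]); b=np.array(s['eef_pos'])+179.3*z
print("grip",s['grip_force'],"bar-ish",b,"theta est",np.arctan2(b[2]-95.,(640-b[0]))+.07)
E
python3 st.py
```

```text
t 20.2 q [-0.227  0.379  2.359  2.089  0.177 -2.245] tcp [384.926  -8.526 275.693] yaw 1.5478170800833597 tilt 0.5133582762680494 az 0.08991965587022138 closing [ 0.872 -0.051  0.487] g171 [468.565  -0.984 126.735] op 11.16638490955328 F [ -1.864   7.867 -13.41 ]
grip 29.996235072612762 bar-ish [472.625  -0.618 119.505] theta est 0.21537324007876765
```

Call:
{"fn": "move_arm", "kwargs": {"commands": [[[0.03,0,0.22],0,-1],[[0.04,0,0.23],0,-1],[[0.05,-0.01,0.22],0,-1],[[0.06,0,0.22],0,-1],[[0.06,0,0.21],0,-1],[[0.08,-0.01,0.22],0,-1],[[0.08,0,0.21],0,-1],[[0.1,-0.01,0.21],0,-1],[[0.1,0,0.2],0,-1]]}}

```text
t: 20.95
eef_pos: [400.8, -9.3, 333.1]
tcp_rot: [2.636, -0.065, 1.548]
ft_force: [-23.2, -5.2, 0.3]
opening: 0.118
grip_force: 30.0
```

```bash
python3 st.py
```

```text
t 20.95 q [-0.22   0.26   2.26   0.852  0.201 -0.984] tcp [400.793  -9.314 333.057] yaw 1.5480242135285336 tilt 0.509063458178899 az 0.09381215203386642 closing [ 0.874 -0.051  0.483] g171 [483.766  -1.507 183.74 ] op 11.256412824451939 F [-23.235  -5.219   0.3  ]
grip 30.0065016746521 bar-ish [487.793  -1.128 176.492] theta est 0.5615685460432518
```

Call:
{"fn": "move_arm", "kwargs": {"commands": [[[0.04,-0.01,0.23],0,-1],[[0.11,0,0.2],0,-1],[[0.12,-0.01,0.19],0,-1],[[0.12,0,0.19],0,-1],[[0.13,-0.01,0.18],0,-1]]}}

```text
t: 21.37
eef_pos: [417.9, -10.4, 363.5]
tcp_rot: [2.634, -0.065, 1.548]
ft_force: [-10.7, 0.4, -1.1]
opening: 0.117
grip_force: 30.0
```

```bash
python3 st.py
```

```text
t 21.3667 q [-0.212  0.223  2.186  0.556  0.282 -0.674] tcp [417.889 -10.375 363.475] yaw 1.547912776443004 tilt 0.5118037367303307 az 0.09236304753312713 closing [ 0.873 -0.051  0.485] g171 [501.279  -2.651 214.387] op 11.13252836700918 F [-10.676   0.374  -1.141]
grip 29.99933570623398 bar-ish [505.327  -2.276 207.15 ] theta est 0.7643992570372697
```

Call:
{"fn": "move_arm", "kwargs": {"commands": [[[0.12,-0.01,0.18],0,-1],[[0.15,0,0.17],0,-1],[[0.15,-0.01,0.16],0,-1],[[0.17,-0.01,0.16],0,-1],[[0.17,-0.01,0.15],0,-1],[[0.18,-0.01,0.14],0,-1],[[0.18,-0.01,0.13],0,-1]]}}

```text
t: 21.95
eef_pos: [452.6, -12.4, 396.9]
tcp_rot: [2.63, -0.063, 1.547]
ft_force: [-3.8, 2.5, 0.9]
opening: 0.117
grip_force: 30.0
```

```bash
python3 st.py
```

```text
t 21.95 q [-0.199  0.215  2.07   0.383  0.384 -0.481] tcp [452.626 -12.374 396.95 ] yaw 1.5474740219857912 tilt 0.5153870772041865 az 0.08913637719207994 closing [ 0.871 -0.051  0.489] g171 [536.572  -4.872 248.162] op 11.09525609931029 F [-3.841  2.524  0.902]
grip 30.00270813703537 bar-ish [540.647  -4.508 240.941] theta est 1.0430890529623893
```

Call:
{"fn": "move_arm", "kwargs": {"commands": [[[0.19,-0.01,0.13],0,-1],[[0.2,-0.01,0.12],0,-1],[[0.19,-0.01,0.11],0,-1],[[0.2,-0.01,0.1],0,-1],[[0.2,-0.01,0.1],0,-1],[[0.21,-0.01,0.09],0,-1],[[0.21,-0.01,0.08],0,-1]]}}

```text
t: 22.53
eef_pos: [495.7, -14.9, 418.8]
tcp_rot: [2.628, -0.063, 1.547]
ft_force: [1.6, -4.8, -1.3]
opening: 0.118
grip_force: 30.0
```

```bash
python3 st.py; python3 - <<'E'
from h import *
p=read_camera("scene"); save(p,"s5.png",(150,40,400,240),3)
E
```

```text
t 22.5333 q [-0.185  0.247  1.95   0.304  0.462 -0.384] tcp [495.744 -14.867 418.776] yaw 1.5471080260568153 tilt 0.5171368110707844 az 0.0873418625674963 closing [ 0.87  -0.052  0.49 ] g171 [579.963  -7.492 270.136] op 11.185452978886332 F [ 1.581 -4.752 -1.277]
grip 30.001133680343628 bar-ish [584.051  -7.134 262.921] theta est 1.3191775935893362
```

View pics/s5.png

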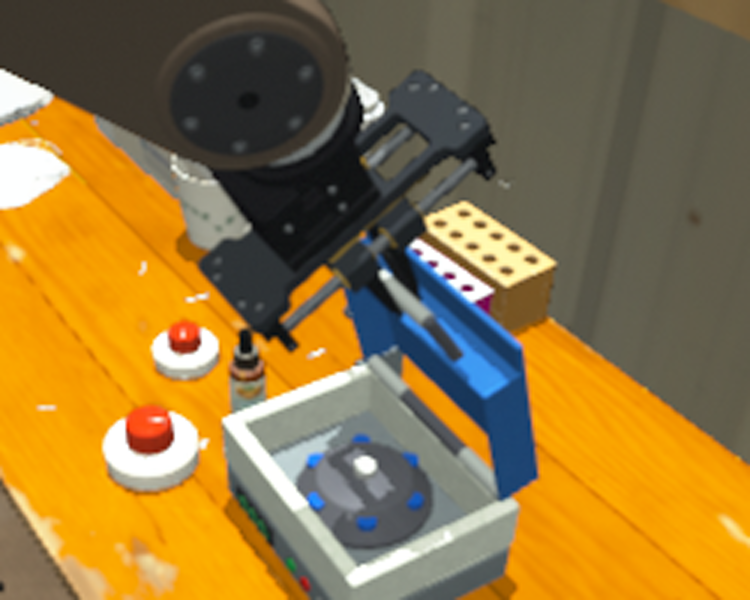

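Call:
{"fn": "move_arm", "kwargs": {"commands": [[[0.22,-0.01,0.07],0,-1],[[0.22,-0.01,0.06],0,-1],[[0.22,-0.01,0.05],0,-1],[[0.22,-0.02,0.04],0,-1],[[0.22,-0.01,0.03],0,-1],[[0.22,-0.01,0.02],0,-1],[[0.2,-0.01,0.01],0,-1]]}}

```text
t: 23.17
eef_pos: [541.7, -17.3, 427.1]
tcp_rot: [2.627, -0.063, 1.547]
ft_force: [5.1, -4.6, -0.8]
opening: 0.117
grip_force: 30.0
```

```bash
python3 st.py
```

```text
t 23.1667 q [-0.173  0.303  1.839  0.264  0.511 -0.331] tcp [541.668 -17.299 427.1  ] yaw 1.5470144875093386 tilt 0.5178777116817866 az 0.08698821810815209 closing [ 0.87  -0.052  0.491] g171 [626.     -9.944 278.523] op 11.13687229794116 F [ 5.149 -4.553 -0.811]
grip 29.996669590473175 bar-ish [630.093  -9.587 271.312] theta est 1.584665136717879
```

Call:
{"fn": "move_arm", "kwargs": {"commands": [[[0.16,-0.01,0],0,-1],[[0.15,-0.01,0],0,-1],[[0.14,-0.01,-0.01],0,-1],[[0.12,0,-0.01],0,-1],[[0.1,0,-0.02],0,-1],[[0.08,0,-0.02],0,-1]]}}

```text
t: 23.67
eef_pos: [564.5, -18.4, 426.0]
tcp_rot: [2.624, -0.062, 1.547]
ft_force: [8.0, -7.0, 4.3]
opening: 0.116
grip_force: 30.0
```

```bash
python3 st.py
```

```text
t 23.6667 q [-0.168  0.337  1.79   0.252  0.521 -0.315] tcp [564.519 -18.424 425.99 ] yaw 1.5466786640883445 tilt 0.5210174214195943 az 0.08465829251952793 closing [ 0.868 -0.052  0.494] g171 [649.332 -11.226 277.679] op 10.99698460585483 F [ 7.993 -6.977  4.254]
grip 29.99478131532669 bar-ish [653.448 -10.877 270.481] theta est 1.717283893147994
```

Call:
{"fn": "move_arm", "kwargs": {"commands": [[[0.06,0,-0.02],0,-1],[[0.05,0,-0.01],0,-1],[[0.05,0,-0.01],0,-1],[[0.04,0,-0.01],0,-1],[[0,0,0],0,-1]]}}

```text
t: 24.08
eef_pos: [570.7, -18.7, 425.1]
tcp_rot: [2.622, -0.062, 1.546]
ft_force: [10.6, -8.1, 4.3]
opening: 0.119
grip_force: 30.0
```

```bash
python3 st.py
```

```text
t 24.0833 q [-0.166  0.347  1.778  0.25   0.521 -0.311] tcp [570.724 -18.668 425.061] yaw 1.5463222367106424 tilt 0.5230486758463953 az 0.08307237506038949 closing [ 0.867 -0.052  0.496] g171 [655.848 -11.58  276.923] op 11.303192586383654 F [10.622 -8.064  4.321]
grip 29.99164044857025 bar-ish [659.98  -11.236 269.733] theta est 1.7546473208914932
```

Call:
{"fn": "move_arm", "kwargs": {"commands": [[[0.05,0,-0.01],0,-1],[[0.05,0,-0.01],0,-1],[[0.04,0,-0.01],0,-1],[[0,0,0],0,-1]]}}

```text
t: 24.42
eef_pos: [572.4, -18.4, 425.0]
tcp_rot: [2.627, -0.062, 1.548]
ft_force: [-24.2, -9.7, 22.7]
opening: 0.115
grip_force: 30.0
```

Call:
{"fn": "move_arm", "kwargs": {"commands": [[[-0.05,0,0],0,-1],[[0,0,0],0,-0.8],[[0,0,0],0,-0.7],[[0,0,0],0,-0.6],[[0,0,0],0,-0.5],[[0,0,0],0,-0.5],[[-0.1,-0.01,0.17],0,-0.5],[[-0.15,-0.01,0.26],0,-0.5],[[-0.2,-0.02,0.34],0,-0.5],[[-0.35,-0.03,0.4],0,-0.5]]}}

```text
t: 25.25
eef_pos: [547.4, -20.0, 458.6]
tcp_rot: [2.629, -0.063, 1.548]
ft_force: [0.2, -0.2, -0.2]
opening: 0.255
grip_force: 0.0
```

```bash
python3 st.py
```

```text
t 25.25 q [-0.177  0.278  1.782  0.234  0.593 -0.299] tcp [547.366 -19.961 458.587] yaw 1.5475966664910348 tilt 0.5161206213740153 az 0.08908705908234955 closing [ 0.871 -0.051  0.489] g171 [631.422 -12.452 309.861] op 24.185151057947973 F [ 0.204 -0.158 -0.161]
grip 0.0 bar-ish [635.502 -12.088 302.642] theta est 1.619136144199002
```

Call:
{"fn": "move_arm", "kwargs": {"commands": [[[-0.5,0,0.4],0,-0.5],[[-0.8,0,0.2],0,-0.5],[[-1,0,0],0,-0.5],[[-0.8,0,0],0,-0.5],[[-0.3,0,0],0,-0.5],[[0,0,0],0,-0.5]]}}

```text
t: 25.75
eef_pos: [443.9, -19.8, 477.0]
tcp_rot: [2.627, -0.063, 1.547]
ft_force: [-0.5, -0.5, 0.9]
opening: 0.247
grip_force: 0.0
```

```bash
python3 - <<'E'
from h import *
p=read_camera("scene"); save(p,"s6.png",(120,50,380,290),2.5)
E
```

```text
(no output)
```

View pics/s6.png

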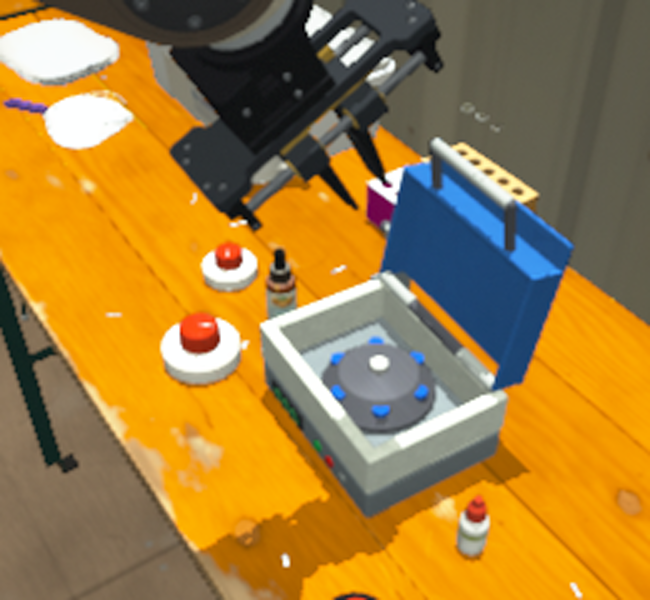

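The hood stands open on its stop and the timer is upright on the table. Both bottles are still standing, and the gripper is clear of everything.

```bash
python3 -c "
from cell import env
print(env.job_done())"
```

```text
the job is handed in; nothing more can be done
None
```

I handed the job in at about 26 s of the 61 s allowed: the timer stands upright on the table, the hood was eased back onto its stop and stays open with the arm clear, and both little bottles still stand where they were. To lean the gripper I ran the arm to the end of its reach, where the elbow joint read 0.047 rad, just under its 0.05 limit. The robot reported no fault, but the hand-in returned no verdict, so I can't say whether that counts as passing a joint's range.

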